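Charge the ball feeder and hold its outlet flap open

TASK

Tip all five milling balls out of the hand trough into the open mouth at the top of the ball feeder, with its outlet flap still shut, and stand the empty trough upright on the bench again, clear of the feeder. Then lift the sprung outlet flap by its bar to 45 degrees, half open, so that all the balls run out into the catch pan, and keep holding it there: the job finishes with the gripper still holding the flap at 45 degrees. Leave the beaker, slide carton and marker pen where they are.

Things in the scene. Friction and masses are not known exactly. Their poses are not given: they have to be found in the camera images.
- feeder: grey sheet-metal ball feeder fixed to the bench, 285 mm long (x), 140 wide (y), 162 high. Origin on the bench under the middle of the outlet; z up, +x from the outlet back along the chute, away from the robot. Mouth on top at the back; its floor slopes 20 degrees down to the outlet at x = 0 (sill 40 mm high), shut by the flap; in front the catch pan. Roof between flap and mouth 118 mm high
- feeder_mouth (a point): centre of the feeder's open mouth, level with its rim: 117, 0, 162 mm in the feeder's frame, axes as the feeder's. The mouth is open 109 mm along x and 130 mm along y. Balls tipped in roll down by themselves and wait behind the flap
- feeder_pan (a point): centre of the floor of the open catch pan, at -52, 0, 5 mm in the feeder's frame, axes as the feeder's; inside 104 mm along x (up to the flap) by 131 mm along y, walls 37 mm above the bench
- flap (a joint): opening angle of the outlet flap (rad): 0 shut (hanging upright); grows as its lower edge swings out over the pan and up; 0.785 is 45 degrees, stop at 1.4. A spring and its weight shut it when let go (4 to 7 N at the bar to lift). Hinge along the feeder's y at x = 0, z = 112 mm in the feeder's frame; flap: steel plate 126 mm wide, down to z = 42 mm
- flap_bar (a point): middle of the flap's round handle bar, 12 mm thick, parallel to the hinge, on two arms (60 mm free between them, 50 mm between bar and plate), gripped from above. In the feeder's frame shut: x -60, z 87 mm; at 45 degrees x -60, z 137 mm (circle of 65 mm radius about the hinge). It can turn between gripper pads that keep pointing down. Axes as the feeder's when shut, turning with the flap
- trough: white plastic hand trough holding the balls, 120 mm (x) by 102 mm (y), 0.18 kg empty, loose. Origin at the centre of its underside, z up. Floor 60 mm wide; both long sides (+-x) slope outwards at 30 degrees to pouring lips 60 mm out, 21 mm high; ends at +-y upright, 26 mm high. Same either way round. Tilted 50 degrees about y it empties over the lower lip, 92 mm long
- trough_bar (a point): middle of the trough's handle: a flat bar 10 mm thick (along the trough's x), 24 mm tall, 92 mm free length along the trough's y, centred 90 mm above the trough's underside (top at 102 mm) between end posts 22 mm wide; axes as the trough's
- ball_1: one of five identical white ceramic milling balls, 26 mm diameter, about 34 g; origin at its centre. At the start all five lie loose in the trough
- ball_2: same as ball_1
- ball_3: same as ball_1
- ball_4: same as ball_1
- ball_5: same as ball_1
- beaker: bystander: clear beaker, 53 mm diameter, 70 mm high, loose, left of the feeder's back; origin at the centre of its underside
- slide_box: bystander: small carton for slides, 56x82x34 mm, loose, near the front edge of the bench between trough and feeder; origin at the centre of its underside
- marker: bystander: marker pen lying on the bench, 129 mm long, 17 mm thick, loose, left of the trough; origin under its middle

How it is judged:
By the outcome, as a careful person would: the job done as asked, in the order asked, and still so for the second after the job is handed in, while the arm keeps its last pose, push and grip.
It also fails if it takes over 72 s, if anything falls off the work surface, if the arm or the gripper's body presses on something with over 40 N, if the wrist force passes 120 N, or if a joint passes its speed limit or range.

ROBOT

A 6-joint arm with a two-finger parallel gripper is mounted at the origin on a cart in front of the work surface, level with it; the furniture and walls round the work are solid. World frame = base frame: x ahead of the robot, y to its left, z up, the work surface at z = 0. Lengths are in mm, angles in rad, forces in N, time in s.
With the tool pointing down it reaches from about 300 to 775 mm from the base axis. Payload 14.6 kg.
Tool frame: the origin (TCP) lies on the centre line of the jaws, within the pads' length; the fingertips stand 8 mm ahead of it and the grasp point (between the pads) lies 11 mm behind it; z points along the fingers, y is the line along which they close (so a half turn about z gives the same grasp; the last joint's range is limited). The gripper opens to 94 mm and grips with 3 to 60 N. Pads are 16 mm wide; open, the fingers measure 119 mm over their backs; the gripper's body (75 mm by 177 mm) begins 78 mm behind the grasp point.
Start: joints at [-0.067, 0.3, 1.521, -0, 1.321, -0.067], TCP at [549.99, -0.002, 213.446] pointing down, gripper open.
Joint ranges: [-3.03, 3.03], [-0.79, 2.21], [0.23, 2.52], [-1.04, 4.18], [0, 3.07], [-2.55, 2.55]. Speed limits (rad/s): [2.22, 2.22, 2.57, 3.14, 3.14, 3.14].

INTERFACE

Orientations are given as [roll, pitch, yaw] about the fixed x, y, z axes, in that order (R = Rz(yaw) Ry(pitch) Rx(roll)).
In Python, from cell import manip gives the robot as it stands.
- The arm moves only by the tool jog_arm, never from a script. Its argument "rows" is one flat list of numbers, 7 for each row, row after row: the shift along the world's x, y, z in cm, then the turn, a rotation vector about the world's x, y, z in rad, then the closure, from 0 (fully open) to 1 (shut). In form: [dx, dy, dz, rx, ry, rz, fingers, dx, dy, dz, rx, ry, rz, fingers, ...]. A call has 1 to 20 rows; each row shifts and turns the commanded pose from where the row before left it; what a row does not reach is not made up. A row lasts 1/12 s, in which the tool goes at most 41.7 mm and 7.16 degrees, less where a joint would pass 70% of its speed; a pose out of reach is approached as far as the arm can. A call with a gripper value outside its range is refused whole. The fingers move at their own pace and stop on an object; "newtons" is the grip in N (left out, the last holds). Time passes only in rows, so rows that do not move let the fingers close. It gives the time, the measured TCP pose, the force, the opening and the grip force at its end, in the units of the state.
- manip.read_state(): the state, without advancing time (a new reading comes with each control period).
- manip.camera(name): name is "scene" or "side" or "wrist"; returns (picture, depth): 480x640x3 uint8, blue, green, red; 480x640 float32, mm along the optical axis (not along the pixel's ray), 0 where there is no reading.
- manip.camera_model(name): a dict with "K" (3x3 intrinsics, pixels), "R" (3x3) and "t" (3): a world point X has camera coordinates R X + t. Camera axes: x right, y down, z forward; pixel columns grow to the right and rows downward; lengths in mm; the calibration is good to about 2 mm. A picture is of the moment at which its call begins: read the wrist's pose just before it. camera_model takes no time and is no camera call; for the wrist camera it gives the pose at the moment of the call.
- manip.sign_off(): hands the job in; it is judged then, once.
The state is a dict: "clock": time; "joints": joint angles; "qd": joint speeds; "effort": joint torques, N m; "eef_pos": TCP position; "eef_rot": TCP orientation; "wrist_force": force on the tool from outside, world axes, zero at the start; "moment": the same for the moment, N m; "finger_gap": finger opening in mm; "finger_force": force on a finger pad.
Only numpy, scipy, OpenCV 4.12 (cv2) and the standard library are available. Lean on these libraries where they do the work, as an engineer would, in place of code of your own. Each camera call takes 0.05 s, during which the arm holds its last target. There are 200 camera calls.

## Working session

There is one attempt and no reset: what is moved stays moved. The work goes in short steps, Python scripts to look and compute and a tool call to move; the robot and the scene stay as the last step left them, time stands still between calls to the robot, and variables do not carry over. Pictures are saved under pics/ and viewed, at most 10 in all, crops included, and the job is handed in when it is done.

Besides the shell and the picture viewer there is one more tool, called after ">>>" as name(argument=value, ...) on one line, values as JSON. jog_arm: Moves the arm, as the interface text tells. Its arguments: {"type":"object","properties":{"rows":{"type":"array"},"newtons":{"type":"number"}},"required":["rows"]}

```bash
ls; mkdir -p pics; python3 - <<'E'
from cell import manip
import cv2,numpy as np
print(manip.read_state())
for n in ("scene","side"):
    p,d=manip.camera(n); cv2.imwrite(f"pics/{n}0.png",p); np.savez(f"{n}0.npz",p=p,d=d,**manip.camera_model(n)); print(n,manip.camera_model(n))
E
```

```text
pics
{'clock': 0.0, 'joints': array([-6.66273976e-02,  3.00494309e-01,  1.52155337e+00,  1.82069473e-05,
        1.32067483e+00, -6.66096027e-02]), 'qd': array([-4.28634325e-04, -1.52210702e-05,  9.72626260e-04,  1.26078798e-03,
        1.13278312e-03, -1.21445502e-03]), 'effort': array([-1.53750298e-03, -5.31805658e+01, -3.52735734e+01,  7.07558286e-02,
        2.43994006e-02, -4.79655944e-05]), 'eef_pos': array([5.49764229e+02, 2.37330101e-03, 2.12885309e+02]), 'eef_rot': array([-3.14046648e+00, -9.27995945e-05,  1.57077396e+00]), 'wrist_force': array([-0.21728836, -0.66231764, -0.57226277]), 'moment': array([-0.03896662,  0.04109835,  0.0101892 ]), 'finger_force': 0.0, 'finger_gap': 94.01241605705323}
scene {'K': array([[570.68229532,   0.        , 319.11017673],
       [  0.        , 570.68229532, 237.21909349],
       [  0.        ,   0.        ,   1.        ]]), 'R': array([[-0.65253399, -0.75764416, -0.01321809],
       [-0.56749314,  0.50017388, -0.65404711],
       [ 0.50214631, -0.4192868 , -0.75633833]]), 't': array([ 487.58297803,  231.51679586, 1032.93539929])}
side {'K': array([[458.60991084,   0.        , 319.09636373],
       [  0.        , 458.60991084, 245.93892693],
       [  0.        ,   0.        ,   1.        ]]), 'R': array([[ 0.99961836, -0.01924969,  0.01981371],
       [ 0.00324762, -0.63037952, -0.77628031],
       [ 0.02743332,  0.7760484 , -0.63007642]]), 't': array([-467.11672948,  255.62073205,  865.0480717 ])}
```

View pics/scene0.png

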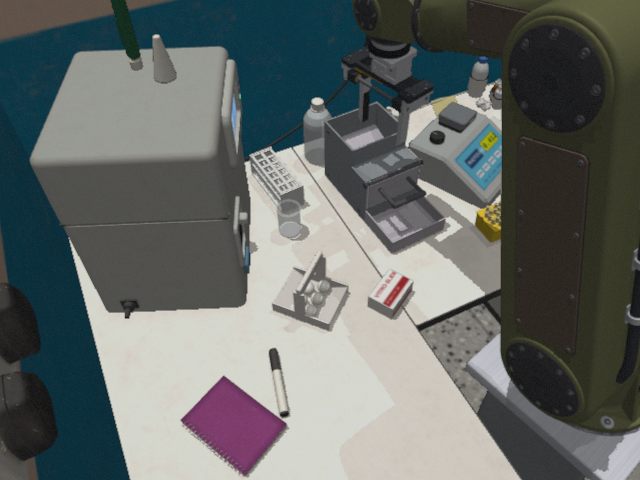

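View pics/side0.png

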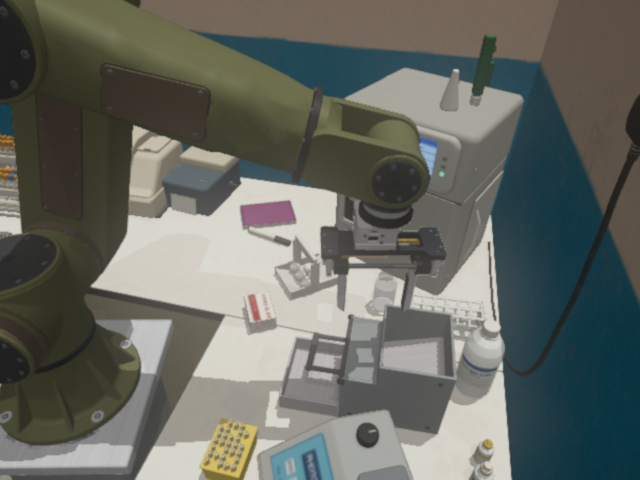

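The scene view shows the trough at about (312,298) with its handle bar running (300,300)-(322,260). The feeder is around (380,180) with the flap bar near (403,192), the carton is at (390,293), the marker at (278,382) and the beaker at (290,218). In the side view the feeder is at (370,370), its bar at (327,350), and the trough at (302,278). Next I'll build a top-down height map from the depth images.

```bash
cat > h.py <<'E'
import numpy as np,cv2
def cloud(p,d,K,R,t):
    v,u=np.mgrid[:480,:640]; z=d
    c=np.stack([(u-K[0,2])/K[0,0]*z,(v-K[1,2])/K[1,1]*z,z],-1)
    return (c-t)@R   # R^T (c-t)
def load(n):
    f=np.load(n+".npz"); return f['p'],f['d'],cloud(f['p'],f['d'],f['K'],f['R'],f['t'])
E
python3 - <<'E'
from h import *
H=np.zeros((300,300))
ims=[]
for n in ("scene0","side0"):
    p,d,X=load(n); m=(d>0)
    H=np.full((300,250),-1.); C=np.zeros((300,250,3),np.uint8)
    P=X[m]; c=p[m]
    o=np.argsort(P[:,2]); P=P[o];c=c[o]
    i=((900-P[:,0])/2).astype(int); j=((250-P[:,1])/2).astype(int)
    ok=(i>=0)&(i<300)&(j>=0)&(j<250)&(P[:,2]<190)&(P[:,2]>-20)
    H[i[ok],j[ok]]=P[ok,2]
    ims.append(cv2.applyColorMap(np.clip(H*1.5,0,255).astype(np.uint8),cv2.COLORMAP_JET))
a=np.hstack(ims)
for k in range(0,300,50):
    cv2.putText(a,str(900-2*k),(0,k+10),0,.35,(255,255,255)); 
for k in range(0,500,50): cv2.putText(a,str(250-2*(k%250)),(k,298),0,.35,(255,255,255))
cv2.imwrite("pics/top.png",cv2.resize(a,None,fx=1.6,fy=1.6))
E
```

```text
(no output)
```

View pics/top.png

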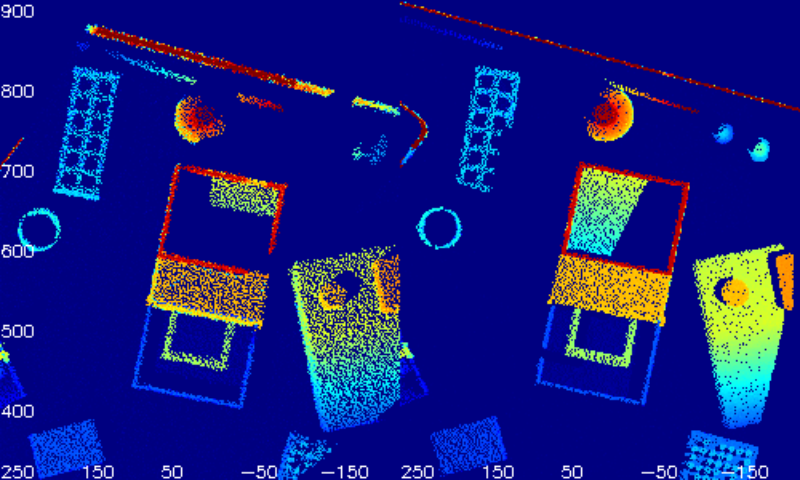

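The height map shows the feeder clearly: mouth rim (red) at x 590–700, roof at 520–590, flap bar at x≈470, pan down to x≈410. It is yawed by about -12° and the trough lies at y>250. Now the fits.

```bash
python3 - <<'E'
from h import *
def rect(P,name):
    r=cv2.minAreaRect(P[:,:2].astype(np.float32)); print(name,len(P),np.round(r[0],1),np.round(r[1],1),round(r[2],2),'z',np.round(np.percentile(P[:,2],[5,50,95]),1))
for n in ("scene0","side0"):
    p,d,X=load(n); P=X[d>0]; x,y,z=P.T
    F=(x>400)&(x<720)&(y>-80)&(y<180)
    rect(P[F&(z>157)&(z<168)&(x>560)],n+" rim")
    rect(P[F&(z>115)&(z<122)&(x>490)&(x<620)],"roof")
    rect(P[F&(z>32)&(z<42)&(x>400)&(x<540)],"panrim")
    rect(P[F&(z>78)&(z<98)&(x>440)&(x<530)&(y<110)&(y>0)],"bar+arms")
    T=(y>230)&(y<450)&(x>350)&(x<620)
    print(np.histogram(z[T],bins=[-20,-5,5,15,22,30,60,78,98,106,150])[0])
    rect(P[T&(z>92)&(z<107)],"tbar top")
    rect(P[T&(z>12)&(z<30)&(y<400)],"trough low")
    rect(P[T&(z>5)&(z<110)&(y<400)],"trough all")
    m=np.isin(np.arange(len(P)),np.where(T&(z>5)&(z<110))[0])
    H=np.zeros((200,200),np.uint8); k=T&(z>5)&(z<110)
    H[((620-x[k])/2).astype(int),((450-y[k])/2).astype(int)]=255
    H=cv2.morphologyEx(H,cv2.MORPH_CLOSE,np.ones((3,3)))
    nn,l,s,c=cv2.connectedComponentsWithStats(H)
    for i in range(1,nn):
        if s[i,4]>60:
            q=np.argwhere(l==i); r=cv2.minAreaRect(np.c_[620-2*q[:,0],450-2*q[:,1]].astype(np.float32)); print("comp",r)
E
```

```text
scene0 rim 324 [626.9 -13.9] [113.4 122.8] 80.27 z [157.4 160.5 163.7]
roof 1311 [551.  -15.9] [148.  102.9] 76.32 z [115.6 118.  120.8]
panrim 391 [462.3   3.8] [142.8 122.3] 78.11 z [32.4 35.9 39.6]
bar+arms 367 [487.2  31.6] [85.7 62.5] 0.55 z [81.8 90.7 96.5]
[   2 7796  950  958  704  620  361  602  341  805]
tbar top 547 [501.2 345.2] [198.7 115.7] 37.08 z [ 92.7 100.4 105. ]
trough low 1648 [486.6 314.2] [230.3 131.8] 26.33 z [12.9 19.9 28.6]
trough all 3359 [486.4 315.1] [265.7 169.8] 0.14 z [  6.6  23.1 101.4]
comp ((535.7308349609375, 389.34613037109375), (47.85233688354492, 117.27745056152344), 11.30993366241455)
comp ((438.1234130859375, 289.1204528808594), (121.06590270996094, 107.15968322753906), 25.866357803344727)
comp ((373.84613037109375, 430.7691955566406), (23.297409057617188, 57.688819885253906), 56.3099365234375)
side0 rim 458 [628.4 -24.3] [130.5 118.5] 79.0 z [157.6 159.7 161.7]
roof 1963 [556.4 -17.9] [146.7  98.4] 77.61 z [115.3 116.8 118.7]
panrim 423 [4.71e+02 4.00e-01] [141.8 131.2] 78.82 z [32.5 35.2 37.8]
bar+arms 253 [481.3  17.5] [45. 60.] 78.29 z [84.9 89.4 92.3]
[  44 2384  558  408  334  214   89  277  136  292]
tbar top 232 [471.  327.1] [158.3  91.1] 54.24 z [ 92.8  98.6 104.1]
trough low 902 [490.8 307.4] [231.3 105.2] 23.63 z [12.8 19.8 27.8]
trough all 1929 [488.  317.2] [234.3 126.2] 23.52 z [ 8.  23.9 99.7]
comp ((593.6621704101562, 326.9678955078125), (8.339946746826172, 67.15394592285156), 55.61965560913086)
comp ((531.6347045898438, 375.7529602050781), (13.339991569519043, 65.24995422363281), 43.53120040893555)
comp ((441.00006103515625, 286.0000305175781), (118.06437683105469, 106.43682098388672), 26.56505012512207)
comp ((480.8187255859375, 312.04132080078125), (26.133655548095703, 88.56405639648438), 25.82098960876465)
comp ((375.00006103515625, 424.00006103515625), (15.205260276794434, 59.032188415527344), 63.43495178222656)
```

```bash
python3 - <<'E'
from h import *
pc=lambda a:np.round(np.percentile(a,[0.5,3,50,97,99.5]),1)
for n in ("scene0","side0"):
    p,d,X=load(n); P=X[d>0]; x,y,z=P.T
    R=P[(np.hypot(x-555,y+16)<90)&(z>114)&(z<122)&(x<585)]
    print(n)
    # yaw: front edge of roof & feeder yaw by minimising extents
    F=(x>395)&(x<720)&(y>-85)&(y<125)
    for nm,zl,zh,xl,xh in (("rim",155,166,560,720),("roof",114,122,480,600),("pan",30,42,395,560)):
        Q=P[F&(z>zl)&(z<zh)&(x>xl)&(x<xh)]
        best=min(np.arange(-16,-7,.25),key=lambda a:np.prod([np.ptp(np.percentile(Q[:,:2]@v,[1,99])) for v in (np.array([np.cos(np.radians(a)),np.sin(np.radians(a))]),np.array([-np.sin(np.radians(a)),np.cos(np.radians(a))]))]))
        print(nm,len(Q),best,end=' ')
        a=np.radians(-11.8); print('u',pc(Q[:,:2]@[np.cos(a),np.sin(a)]),'v',pc(Q[:,:2]@[-np.sin(a),np.cos(a)]))
    Q=P[F&(z>84)&(z<97)&(x>440)&(x<500)]; a=np.radians(-11.8); print('bar u',pc(Q[:,:2]@[np.cos(a),np.sin(a)]),'v',pc(Q[:,:2]@[-np.sin(a),np.cos(a)]),pc(Q[:,2]))
    T=np.hypot(x-439,y-288)<75
    Q=P[T&(z>93)&(z<108)]; a=np.radians(26.2); print('tbar',len(Q),cv2.minAreaRect(Q[:,:2].astype(np.float32)),'u',pc(Q[:,:2]@[np.cos(a),np.sin(a)]),'v',pc(Q[:,:2]@[-np.sin(a),np.cos(a)]))
    Q=P[T&(z>8)&(z<27)]; print('trough',len(Q),cv2.minAreaRect(Q[:,:2].astype(np.float32)),'u',pc(Q[:,:2]@[np.cos(a),np.sin(a)]),'v',pc(Q[:,:2]@[-np.sin(a),np.cos(a)]))
E
```

```text
scene0
rim 411 -9.0 u [555.9 557.1 605.6 674.5 677. ] v [ 56.   67.1 143.4 170.  171.4]
roof 1392 -11.5 u [495.  497.2 529.1 560.4 566.9] v [ 27.6  32.5 101.9 167.8 169.6]
pan 532 -11.5 u [390.8 391.7 436.7 519.3 533.1] v [ 27.7  29.2 121.1 168.6 169.6]
bar u [433.7 434.4 446.1 498.2 501.4] v [ 31.2  41.1  89.  138.1 139.6] [84.3 84.7 91.  95.4 96.4]
tbar 295 ((437.39044189453125, 288.7200012207031), (11.332204818725586, 104.81243133544922), 25.615631103515625) u [514.  514.7 518.6 524.7 525.3] v [ 15.2  17.6  67.9 114.9 116.1]
trough 1735 ((437.65093994140625, 288.1083068847656), (119.9148941040039, 103.71126556396484), 25.320039749145508) u [460.4 462.4 511.6 577.2 579.2] v [ 14.9  17.1  67.5 115.7 116.8]
side0
rim 546 -10.5 u [560.9 561.4 635.6 678.1 678.9] v [ 38.8  52.1 143.  167.7 169.3]
roof 2180 -11.25 u [500.5 503.2 532.5 560.2 572.4] v [ 26.2  29.8  89.8 163.7 167.5]
pan 585 -11.25 u [395.3 396.2 446.1 543.2 549.9] v [ 26.3  26.8  30.7 165.  166.1]
bar u [437.7 438.4 448.9 494.1 499.7] v [ 43.8  56.2  82.4 134.1 136.3] [84.5 84.8 89.5 92.6 93.6]
tbar 158 ((440.615478515625, 285.48516845703125), (10.857566833496094, 102.0951156616211), 26.198596954345703) u [516.  516.4 519.9 525.8 526.8] v [ 11.1  11.9  56.2 107.6 111.7]
trough 1014 ((440.69305419921875, 285.5456848144531), (119.66644287109375, 105.48291015625), 25.075305938720703) u [462.5 463.8 507.4 576.1 579.7] v [ 10.   11.2  58.9 110.7 112.6]
```

>>> jog_arm(rows=[-0.92,2.39,0,0,0,0.0372,0,-0.92,2.39,0,0,0,0.0372,0,-0.92,2.39,0,0,0,0.0372,0,-0.92,2.39,0,0,0,0.0372,0,-0.92,2.39,0,0,0,0.0372,0,-0.92,2.39,0,0,0,0.0372,0,-0.92,2.39,0,0,0,0.0372,0,-0.92,2.39,0,0,0,0.0372,0,-0.92,2.39,0,0,0,0.0372,0,-0.92,2.39,0,0,0,0.0372,0,-0.92,2.39,0,0,0,0.0372,0,-0.92,2.39,0,0,0,0.0372,0,0,0,0,0,0,0,0,0,0,0,0,0,0,0], newtons=50)

```text
clock: 1.27
eef_pos: [439.1, 287.4, 213.1]
eef_rot: [-3.141, 0.0, 2.019]
wrist_force: [0.2, -0.4, 0.3]
finger_gap: 93.8
finger_force: 0.0
```

```bash
cat >> h.py <<'E'
from cell import manip
def shot(n,f):
    m=manip.camera_model(n); p,d=manip.camera(n); cv2.imwrite(f"pics/{f}.png",p); np.savez(f"{f}.npz",p=p,d=d,**m); return p,d,cloud(p,d,m['K'],m['R'],m['t'])
E
python3 - <<'E'
from h import *
s=manip.read_state(); print(s['eef_pos'],s['eef_rot'])
p,d,X=shot("wrist","w1"); P=X[d>0]; x,y,z=P.T
T=np.hypot(x-439,y-288)<75
for a,b in ((93,108),(8,27)):
    Q=P[T&(z>a)&(z<b)]; print(len(Q), len(Q) and cv2.minAreaRect(Q[:,:2].astype(np.float32)))
E
```

```text
[439.08624276 287.39510568 213.08731371] [-3.14086992e+00  1.46750929e-04  2.01886359e+00]
1223 ((438.6058654785156, 287.2312316894531), (9.531129837036133, 100.99415588378906), 25.346452713012695)
5274 ((438.2789001464844, 287.4342346191406), (119.94357299804688, 100.82568359375), 25.56218147277832)
```

Wrist view agrees: bar at (438.6, 287.3), yaw 25.5°. I'll descend and grip.

>>> jog_arm(rows=[0,0,-1.4,0,0,0,0,0,0,-1.4,0,0,0,0,0,0,-1.4,0,0,0,0,0,0,-1.4,0,0,0,0,0,0,-1.4,0,0,0,0,0,0,-1.4,0,0,0,0,0,0,-1.4,0,0,0,0,0,0,-1.4,0,0,0,0,0,0,-1.4,0,0,0,0,0,0,-0.8,0,0,0,0,0,0,0,0,0,0,1,0,0,0,0,0,0,1,0,0,0,0,0,0,1,0,0,0,0,0,0,1,0,0,0,0,0,0,1,0,0,0,0,0,0,1,0,0,0,0,0,0,1,0,0,0,0,0,0,1,0,0,0,0,0,0,1], newtons=55)

```text
clock: 2.9
eef_pos: [439.6, 286.9, 79.5]
eef_rot: [3.141, -0.0, 2.017]
wrist_force: [-0.1, -0.2, 0.2]
finger_gap: 37.4
finger_force: 0.0
```

>>> jog_arm(rows=[0,0,0,0,0,0,1,0,0,0,0,0,0,1,0,0,0,0,0,0,1,0,0,0,0,0,0,1,0,0,0,0,0,0,1,0,0,0,0,0,0,1,0,0,0,0,0,0,1])

```text
clock: 3.48
eef_pos: [439.5, 286.7, 79.3]
eef_rot: [-3.141, 0.0, 2.017]
wrist_force: [-1.0, -0.2, -1.7]
finger_gap: 9.1
finger_force: 55.0
```

>>> jog_arm(rows=[0,0,0.3,0,0,0,1,0,0,0.6,0,0,0,1,0,0,1,0,0,0,1,0,0,1.3,0,0,0,1,0,0,1.3,0,0,0,1,0,0,1.3,0,0,0,1,0,0,1.3,0,0,0,1,0,0,1.3,0,0,0,1,0,0,1.3,0,0,0,1,0,0,1.3,0,0,0,1,0,0,1.3,0,0,0,1,0,0,1.3,0,0,0,1,0,0,1.3,0,0,0,1,0,0,1.3,0,0,0,1,0,0,1.3,0,0,0,1,0,0,1,0,0,0,1,0,0,0.6,0,0,0,1,0,0,0.3,0,0,0,1,0,0,0,0,0,0,1])

```text
clock: 5.07
eef_pos: [439.6, 286.8, 273.9]
eef_rot: [3.141, -0.0, 2.017]
wrist_force: [-0.3, -0.2, -4.2]
finger_gap: 9.5
finger_force: 55.0
```

```bash
python3 - <<'E'
from h import *
s=manip.read_state(); print(s['joints'])
p,d,X=shot("scene","s2"); cv2.imwrite("pics/s2c.png",cv2.resize(p[100:420,180:520],None,fx=1.7,fy=1.7))
E
```

```text
[5.08279257e-01 2.02746961e-01 1.50169407e+00 3.22779758e-05
 1.43651809e+00 6.18878709e-02]
```

View pics/s2c.png

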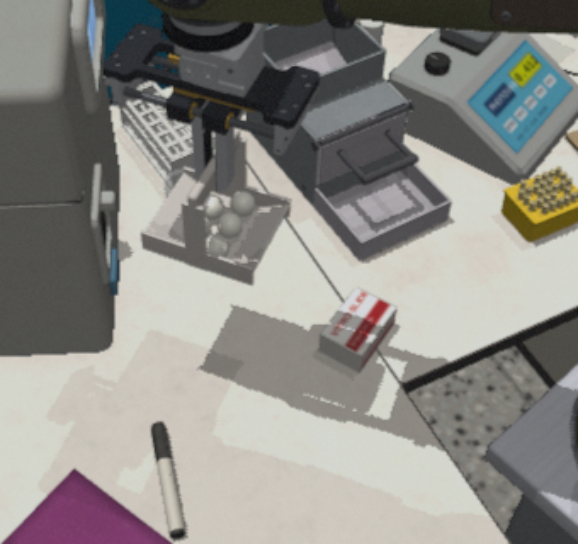

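The crop shows all five balls in the lifted trough (around (230,220)), with the flap bar at (375,165) and the bystanders unmoved. Next: over to the mouth.

>>> jog_arm(rows=[0.3,-0.47,0,0,0,-0.0095,1,0.59,-0.94,0,0,0,-0.019,1,0.89,-1.41,0,0,0,-0.0285,1,1.19,-1.88,0,0,0,-0.038,1,1.19,-1.88,0,0,0,-0.038,1,1.19,-1.88,0,0,0,-0.038,1,1.19,-1.88,0,0,0,-0.038,1,1.19,-1.88,0,0,0,-0.038,1,1.19,-1.88,0,0,0,-0.038,1,1.19,-1.88,0,0,0,-0.038,1,1.19,-1.88,0,0,0,-0.038,1,1.19,-1.88,0,0,0,-0.038,1,1.19,-1.88,0,0,0,-0.038,1,1.19,-1.88,0,0,0,-0.038,1,1.19,-1.88,0,0,0,-0.038,1,1.19,-1.88,0,0,0,-0.038,1,1.19,-1.88,0,0,0,-0.038,1,0.89,-1.41,0,0,0,-0.0285,1,0.59,-0.94,0,0,0,-0.019,1,0.3,-0.47,0,0,0,-0.0095,1])

```text
clock: 6.78
eef_pos: [642.1, -34.8, 272.6]
eef_rot: [-3.14, 0.0, 1.368]
wrist_force: [0.2, -0.7, -3.5]
finger_gap: 9.8
finger_force: 55.0
```

```bash
python3 - <<'E'
from h import *
s=manip.read_state(); print(s['joints'],s['eef_pos'],s['eef_rot'])
p,d,X=shot("side","s3"); q=shot("scene","s3b")[0]; cv2.imwrite("pics/s3c.png",np.hstack([p[180:460,240:540],q[60:340,180:480]]))
E
```

```text
[-1.10969166e-01  4.83396189e-01  1.13360965e+00 -1.82398968e-04
  1.52570421e+00  9.17405647e-02] [642.10203398 -34.76909167 272.63323943] [-3.14049665e+00  2.83804463e-04  1.36809508e+00]
```

View pics/s3c.png

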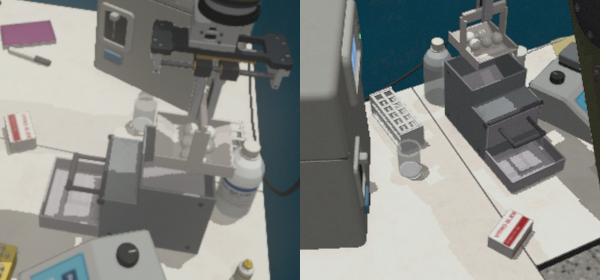

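The trough is level above the mouth (side crop (195,145); scene crop (485,45)) with the balls in it. Lowering 13 mm and tilting toward the robot.

>>> jog_arm(rows=[0,0,-0.4,0,0,0,1,0,0,-0.5,0,0,0,1,0,0,-0.4,0,0,0,1,0,0,0,-0.0105,-0.0513,0,1,0,0,0,-0.0157,-0.077,0,1,0,0,0,-0.0157,-0.077,0,1,0,0,0,-0.0157,-0.077,0,1,0,0,0,-0.0157,-0.077,0,1,0,0,0,-0.0157,-0.077,0,1,0,0,0,-0.0105,-0.0513,0,1,0,0,0,-0.0105,-0.0513,0,1,0,0,0,-0.0105,-0.0513,0,1,0,0,0,-0.0105,-0.0513,0,1,0,0,0,-0.0105,-0.0513,0,1,0,0,0,-0.0105,-0.0513,0,1,0,0,0,-0.0105,-0.0513,0,1,0,0,0,-0.0105,-0.0513,0,1,0,0,0,-0.0105,-0.0513,0,1,0,0,0,-0.0035,-0.0171,0,1,0,0,0,0,0,0,1])

```text
clock: 8.55
eef_pos: [640.9, -32.1, 259.6]
eef_rot: [2.208, 0.002, 1.372]
wrist_force: [0.4, 0.5, -1.3]
finger_gap: 9.7
finger_force: 55.0
```

>>> jog_arm(rows=[0,0,0,0,0,0,1,0,0,0,0,0,0,1,0,0,0,0,0,0,1,0,0,0,0,0,0,1,0,0,0,0,0,0,1,0,0,0,0,0,0,1,0,0,0,0,0,0,1,0,0,0,0,0,0,1,0,0,0,0,0,0,1,0,0,0,0,0,0,1])

```text
clock: 9.38
eef_pos: [641.8, -32.8, 260.4]
eef_rot: [2.208, 0.002, 1.37]
wrist_force: [0.0, 0.2, -1.9]
finger_gap: 9.6
finger_force: 55.0
```

```bash
python3 - <<'E'
from h import *
s=manip.read_state(); print(s['joints'],s['eef_pos'],s['eef_rot'])
p,d,X=shot("side","s4"); q=shot("scene","s4b")[0]; cv2.imwrite("pics/s4c.png",np.hstack([p[180:460,240:540],q[60:340,180:480]]))
E
```

```text
[-0.06247371  0.10696502  1.90065274 -0.50419943  0.23281305  0.57372987] [641.77749667 -32.80549997 260.41081836] [2.20767158e+00 1.64425788e-03 1.37045157e+00]
```

View pics/s4c.png

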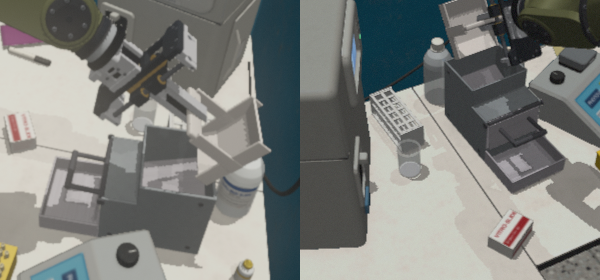

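The trough hangs tilted and empty over the mouth, and the force (1.9 N) matches an empty trough. No stray balls in view. Tilting back and returning it to its original spot.

>>> jog_arm(rows=[0,0,0,0.0105,0.0513,0,1,0,0,0.3,0.0105,0.0513,0,1,0,0,0.3,0.0157,0.077,0,1,0,0,0.3,0.0157,0.077,0,1,0,0,0.4,0.0157,0.077,0,1,0,0,0,0.0157,0.077,0,1,0,0,0,0.0157,0.077,0,1,0,0,0,0.0157,0.077,0,1,0,0,0,0.0157,0.077,0,1,0,0,0,0.0157,0.077,0,1,0,0,0,0.0157,0.077,0,1,0,0,0,0.0105,0.0513,0,1,0,0,0,0.0105,0.0513,0,1,0,0,0,0.0035,0.0171,0,1,0,0,0,0,0,0,1])

```text
clock: 10.73
eef_pos: [642.2, -33.0, 272.7]
eef_rot: [-3.141, 0.0, 1.371]
wrist_force: [-0.2, 0.7, -2.5]
finger_gap: 9.5
finger_force: 55.0
```

>>> jog_arm(rows=[-0.3,0.47,0,0,0,0.0095,1,-0.59,0.94,0,0,0,0.019,1,-0.89,1.41,0,0,0,0.0285,1,-1.19,1.88,0,0,0,0.038,1,-1.19,1.88,0,0,0,0.038,1,-1.19,1.88,0,0,0,0.038,1,-1.19,1.88,0,0,0,0.038,1,-1.19,1.88,0,0,0,0.038,1,-1.19,1.88,0,0,0,0.038,1,-1.19,1.88,0,0,0,0.038,1,-1.19,1.88,0,0,0,0.038,1,-1.19,1.88,0,0,0,0.038,1,-1.19,1.88,0,0,0,0.038,1,-1.19,1.88,0,0,0,0.038,1,-1.19,1.88,0,0,0,0.038,1,-1.19,1.88,0,0,0,0.038,1,-1.19,1.88,0,0,0,0.038,1,-0.89,1.41,0,0,0,0.0285,1,-0.59,0.94,0,0,0,0.019,1,-0.3,0.47,0,0,0,0.0095,1])

```text
clock: 12.4
eef_pos: [438.2, 287.9, 273.8]
eef_rot: [3.14, 0.0, 2.021]
wrist_force: [-0.4, -0.9, -1.6]
finger_gap: 9.8
finger_force: 55.0
```

>>> jog_arm(rows=[0,0,-0.6,0,0,0,1,0,0,-1.2,0,0,0,1,0,0,-1.4,0,0,0,1,0,0,-1.4,0,0,0,1,0,0,-1.4,0,0,0,1,0,0,-1.4,0,0,0,1,0,0,-1.4,0,0,0,1,0,0,-1.4,0,0,0,1,0,0,-1.4,0,0,0,1,0,0,-1.4,0,0,0,1,0,0,-1.4,0,0,0,1,0,0,-1.4,0,0,0,1,0,0,-1.4,0,0,0,1,0,0,-0.8,0,0,0,1,0,0,-0.4,0,0,0,1,0,0,-0.4,0,0,0,1,0,0,0,0,0,0,1,0,0,0,0,0,0,1])

```text
clock: 13.9
eef_pos: [439.8, 286.8, 85.9]
eef_rot: [3.141, 0.0, 2.017]
wrist_force: [0.3, -0.0, -0.3]
finger_gap: 9.7
finger_force: 55.0
```

>>> jog_arm(rows=[0,0,-0.2,0,0,0,1,0,0,-0.2,0,0,0,1,0,0,-0.1,0,0,0,1,0,0,0,0,0,0,1])

```text
clock: 14.23
eef_pos: [439.5, 286.8, 80.3]
eef_rot: [-3.141, 0.0, 2.017]
wrist_force: [0.7, -0.4, -1.5]
finger_gap: 9.6
finger_force: 55.0
```

```bash
python3 - <<'E'
from h import *
print(manip.read_state()['wrist_force'])
p,d,X=shot("side","s5"); q=shot("scene","s5b")[0]; cv2.imwrite("pics/s5c.png",np.hstack([cv2.resize(p[240:340,240:360],None,fx=3,fy=3),cv2.resize(q[220:350,240:380],(360,300))]))
E
```

```text
[ 0.73881256 -0.40556345 -1.47182238]
```

View pics/s5c.png

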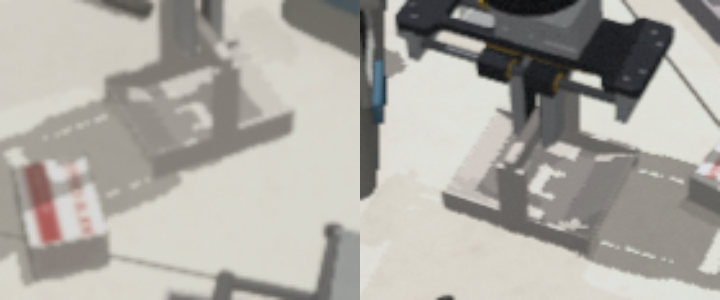

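The trough is upright just above the bench and empty. Lowering the last millimetre and releasing.

>>> jog_arm(rows=[0,0,-0.1,0,0,0,1,0,0,-0.02,0,0,0,1,0,0,0,0,0,0,0,0,0,0,0,0,0,0,0,0,0,0,0,0,0,0,0,0,0,0,0,0,0,0,0,0,0,0,0,0,0,0,0,0,0,0,0,0,0,0,0,0,0,0,0,0,0,0,0,0,0,0,0,0,0,0,0])

```text
clock: 15.25
eef_pos: [439.6, 286.8, 79.2]
eef_rot: [-3.141, 0.0, 2.017]
wrist_force: [-0.8, -0.1, 0.3]
finger_gap: 66.1
finger_force: 0.0
```

>>> jog_arm(rows=[0,0,0.5,0,0,0,0,0,0,1,0,0,0,0,0,0,1.5,0,0,0,0,0,0,1.5,0,0,0,0,0,0,1.5,0,0,0,0,0,0,1.5,0,0,0,0,0,0,1.5,0,0,0,0,0,0,1.5,0,0,0,0,0,0,1.5,0,0,0,0,0,0,1.4,0,0,0,0])

```text
clock: 16.08
eef_pos: [439.6, 286.8, 215.2]
eef_rot: [3.141, 0.0, 2.017]
wrist_force: [-0.4, 0.0, 0.1]
finger_gap: 93.8
finger_force: 0.0
```

>>> jog_arm(rows=[0.08,-1.76,0,0,0,-0.0404,0.47,0.08,-1.76,0,0,0,-0.0404,0.47,0.08,-1.76,0,0,0,-0.0404,0.47,0.08,-1.76,0,0,0,-0.0404,0.47,0.08,-1.76,0,0,0,-0.0404,0.47,0.08,-1.76,0,0,0,-0.0404,0.47,0.08,-1.76,0,0,0,-0.0404,0.47,0.08,-1.76,0,0,0,-0.0404,0.47,0.08,-1.76,0,0,0,-0.0404,0.47,0.08,-1.76,0,0,0,-0.0404,0.47,0.08,-1.76,0,0,0,-0.0404,0.47,0.08,-1.76,0,0,0,-0.0404,0.47,0.08,-1.76,0,0,0,-0.0404,0.47,0.08,-1.76,0,0,0,-0.0404,0.47,0.08,-1.76,0,0,0,-0.0404,0.47,0.08,-1.76,0,0,0,-0.0404,0.47,0,0,0,0,0,0,0.47,0,0,0,0,0,0,0.47])

```text
clock: 17.58
eef_pos: [452.4, 4.9, 214.0]
eef_rot: [3.141, -0.0, 1.37]
wrist_force: [0.1, -0.5, 0.0]
finger_gap: 50.1
finger_force: 0.0
```

```bash
python3 - <<'E'
from h import *
s=manip.read_state(); print(s['eef_pos'],s['eef_rot'])
pc=lambda a:np.round(np.percentile(a,[1,3,50,97,99]),1)
p,d,X=shot("wrist","w6"); P=X[d>0]; x,y,z=P.T
a=np.radians(-11.5);U=np.array([np.cos(a),np.sin(a)]);V=np.array([-np.sin(a),np.cos(a)]);O=np.array([511,-6.5])
u=(P[:,:2]-O)@U;v=(P[:,:2]-O)@V
m=(u<-48)&(u>-90)&(abs(v)<25)&(z>75)&(z<110)
print('bar',m.sum(),'u',pc(u[m]),'z',pc(z[m]))
b=P[m]; 
if m.sum()>50: print(cv2.fitLine(b[:,:2].astype(np.float32),cv2.DIST_L2,0,.01,.01).T)
m=(u<-30)&(u>-90)&(abs(v)<60)&(z>75)&(z<110); print('v',pc(v[m]))
for lo,hi,ul,uh in ((33,41,-130,-20),(114,122,-10,60)):
    m=(z>lo)&(z<hi)&(u>ul)&(u<uh)&(abs(v)<80); print(m.sum(),'u',pc(u[m]),'v',pc(v[m])) if m.sum() else print(0)
q=shot("scene","s6b")[0]; cv2.imwrite("pics/s6c.png",np.hstack([p,cv2.resize(q[60:340,180:480],(514,480))])[:, ::].copy() if 0 else np.hstack([cv2.resize(p,(400,300)),q[60:360,180:540]]))
E
```

```text
[452.40967693   4.92018188 213.98120711] [ 3.14096272e+00 -6.38616677e-05  1.37023492e+00]
bar 684 u [-67.9 -67.8 -62.3 -56.9 -56.8] z [ 93.   94.3  97.9  99.6 100. ]
[[1.9505996e-01 9.8079133e-01 4.5015939e+02 6.6304517e+00]]
v [-40.3 -39.2   3.8  39.   39.4]
1115 u [-108.  -107.7  -97.2  -24.5  -21.9] v [-69.4 -69.1  11.5  68.2  68.3]
11562 u [-3.4 -2.  29.  57.5 58.1] v [-67.3 -62.5  10.   66.8  69. ]
```

View pics/s6c.png

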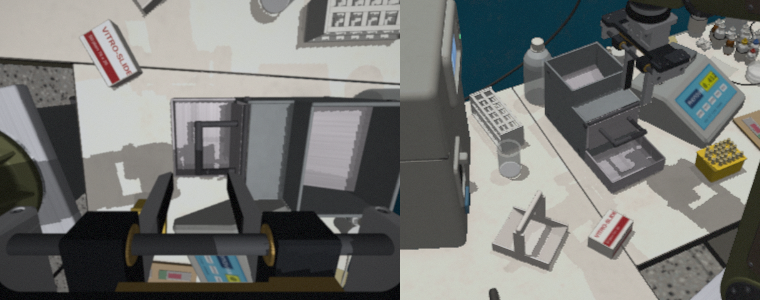

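The wrist view (left) shows the flap bar at about (195,150) between its arms, with the balls hidden in the mouth. The scene view shows the empty trough upright at (530,240). I'll check whether the bar height has any bias.

```bash
python3 - <<'E'
from h import *
pc=lambda a:np.round(np.percentile(a,[3,50,97]),1)
a=np.radians(-11.5);U=np.array([np.cos(a),np.sin(a)]);V=np.array([-np.sin(a),np.cos(a)]);O=np.array([511,-6.5])
for n in ("w6","scene0","s6b"):
    p,d,X=load(n);P=X[d>0];z=P[:,2];u=(P[:,:2]-O)@U;v=(P[:,:2]-O)@V
    f=lambda m,k:print(n,k,m.sum(),'u',pc(u[m]),'z',pc(z[m]))
    f((u>10)&(u<50)&(abs(v)<50)&(z>100)&(z<135),'roof')
    f((u>-80)&(u<-25)&(abs(v)<60)&(z<25)&(z>-10),'panfloor')
    f((u<-48)&(u>-75)&(abs(v)<25)&(z>75)&(z<110),'bar')
    f((abs(v)<50)&(u>-130)&(u<-100)&(z>28)&(z<50),'panfront')
    f((u<-15)&(u>-48)&(abs(abs(v)-36)<6)&(z>75)&(z<115),'arms')
E
```

```text
w6 roof 5455 u [11.2 30.1 48.9] z [117.4 118.7 120. ]
w6 panfloor 3569 u [-78.8 -48.1 -26.5] z [4.3 5.7 7.2]
w6 bar 684 u [-67.8 -62.3 -56.9] z [94.3 97.9 99.6]
w6 panfront 419 u [-107.9 -105.5 -104. ] z [29.3 37.1 38.7]
w6 arms 699 u [-46.6 -32.2 -16.2] z [90.5 94.  96.4]
scene0 roof 583 u [11.2 29.5 48.8] z [115.1 118.1 121.3]
scene0 panfloor 890 u [-78.3 -52.7 -26.9] z [1.6 5.2 8.6]
scene0 bar 121 u [-67.2 -64.2 -56.4] z [84.2 91.1 95.4]
scene0 panfront 155 u [-110.3 -108.1 -105.3] z [28.4 34.4 39.5]
scene0 arms 107 u [-45.6 -31.6 -16.4] z [85.3 90.2 93.8]
s6b roof 581 u [11.3 29.7 48.8] z [114.9 118.1 120.9]
s6b panfloor 903 u [-78.5 -53.3 -27.2] z [1.6 5.1 8.6]
s6b bar 120 u [-69.8 -65.9 -59. ] z [ 90.4  96.6 100.7]
s6b panfront 152 u [-110.9 -108.4 -104.8] z [28.4 34.9 39.8]
s6b arms 110 u [-46.5 -30.5 -15.2] z [87.1 92.6 96.2]
```

The bar now sits ~5 mm higher than before (flap about 5° ajar from the balls resting on it), with its centre at z≈92, u≈-62. Adjusting and descending to grip it there.

>>> jog_arm(rows=[-0.25,0.05,-0.8,0,0,0,0.47,0,0,-1.4,0,0,0,0.47,0,0,-1.4,0,0,0,0.47,0,0,-1.4,0,0,0,0.47,0,0,-1.4,0,0,0,0.47,0,0,-1.4,0,0,0,0.47,0,0,-1.4,0,0,0,0.47,0,0,-1.4,0,0,0,0.47,0,0,-1.4,0,0,0,0.47,0,0,-0.8,0,0,0,0.47,0,0,-0.5,0,0,0,0.47,0,0,0,0,0,0,0.7,0,0,0,0,0,0,1,0,0,0,0,0,0,1,0,0,0,0,0,0,1,0,0,0,0,0,0,1,0,0,0,0,0,0,1,0,0,0,0,0,0,1,0,0,0,0,0,0,1,0,0,0,0,0,0,1], newtons=40)

```text
clock: 19.35
eef_pos: [450.6, 5.6, 80.7]
eef_rot: [3.14, -0.0, 1.371]
wrist_force: [4.7, -1.6, 0.9]
finger_gap: 10.6
finger_force: 40.0
```

>>> jog_arm(rows=[-0.07,0.014,0.275,0,0,0,1,-0.07,0.014,0.275,0,0,0,1,-0.05,0.01,0.28,0,0,0,1,-0.05,0.01,0.28,0,0,0,1,-0.025,0.005,0.285,0,0,0,1,-0.025,0.005,0.285,0,0,0,1,0,0,0.285,0,0,0,1,0,0,0.285,0,0,0,1,0.02,-0.004,0.285,0,0,0,1,0.02,-0.004,0.285,0,0,0,1,0.05,-0.01,0.28,0,0,0,1,0.05,-0.01,0.28,0,0,0,1,0.075,-0.015,0.27,0,0,0,1,0.075,-0.015,0.27,0,0,0,1,0.095,-0.02,0.27,0,0,0,1,0.095,-0.02,0.27,0,0,0,1,0,0,0,0,0,0,1,0,0,0,0,0,0,1,0,0,0,0,0,0,1,0,0,0,0,0,0,1])

```text
clock: 21.02
eef_pos: [451.7, 5.1, 124.0]
eef_rot: [-3.141, 0.001, 1.371]
wrist_force: [8.6, -3.3, -12.6]
finger_gap: 11.1
finger_force: 40.0
```

```bash
cat > look.py <<'E'
from h import *
import sys
pc=lambda a:np.round(np.percentile(a,[3,50,97]),1)
a=np.radians(-11.5);U=np.array([np.cos(a),np.sin(a)]);V=np.array([-np.sin(a),np.cos(a)]);O=np.array([511,-6.5])
s=manip.read_state();e=s['eef_pos'];print('tcp u v z',(e[:2]-O)@U,(e[:2]-O)@V,e[2],s['wrist_force'],s['finger_gap'])
k=sys.argv[1]
im=[]
for c in ("wrist","scene","side"):
    p,d,X=shot(c,k+c); im.append(p);P=X[d>0];z=P[:,2];u=(P[:,:2]-O)@U;v=(P[:,:2]-O)@V
    for lo,hi,nm in ((29,45,'arms'),(46,62,'plate')):
        m=(abs(v)>lo)&(abs(v)<hi)&(u<-4)&(u>-75)&(z>58)&(z<150)
        b=np.c_[u[m],z[m]]
        if len(b)>20: print(c,nm,len(b),'u',pc(u[m]),'z',pc(z[m]),'slope deg',np.degrees(np.arctan2(*cv2.fitLine(b.astype(np.float32),cv2.DIST_HUBER,0,.01,.01).ravel()[[1,0]])))
    m=(abs(v)<70)&(u<-2)&(u>-110)&(z>13)&(z<45); print(c,'pan pts>13',m.sum())
cv2.imwrite(f"pics/{k}.png",np.hstack([cv2.resize(im[0],(400,300)),cv2.resize(im[1][140:260,320:480],(400,300))]))
E
python3 look.py a1
```

```text
tcp u v z -60.424495215786294 -0.4742367481899432 123.95567699970036 [  8.63442174  -3.27294007 -12.64313403] 11.061175488348535
wrist arms 4612 u [-64.4 -31.7  -6.1] z [ 69.5 107.6 141.7] slope deg -44.741764
wrist plate 2347 u [-48.6 -23.6  -5.1] z [ 67.5  93.8 112.1] slope deg 46.393894
wrist pan pts>13 3744
scene arms 339 u [-66.4 -39.2  -6.3] z [ 64.6  94.  141. ] slope deg 51.0606
scene plate 310 u [-50.7 -34.1  -7. ] z [ 65.5  82.1 111.6] slope deg 47.25742
scene pan pts>13 1310
side arms 594 u [-62.  -33.4  -6.1] z [ 66.1 104.8 139.4] slope deg -50.35235
side plate 305 u [-47.3 -23.2  -5.1] z [ 64.8  90.  108.9] slope deg 46.58908
side pan pts>13 1018
```

View pics/a1.png

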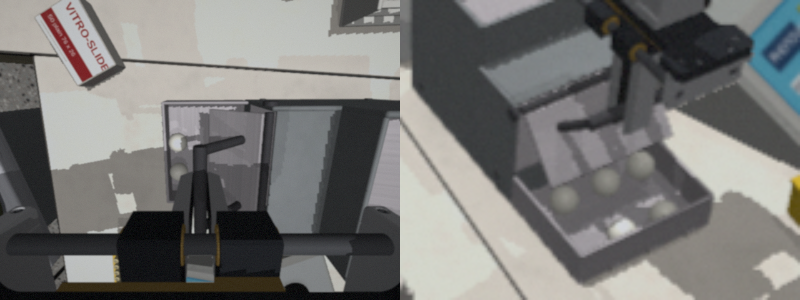

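All five balls are in the pan (right panel: (562,197), (605,180), (642,163), (662,210), (620,228)). The plate fit gives about 43.5°, so I'll nudge it up to 45°.

>>> jog_arm(rows=[0.06,-0.012,0.1,0,0,0,1,0.06,-0.012,0.1,0,0,0,1,0,0,0,0,0,0,1,0,0,0,0,0,0,1,0,0,0,0,0,0,1,0,0,0,0,0,0,1])

```text
clock: 21.67
eef_pos: [452.3, 5.0, 125.8]
eef_rot: [-3.139, 0.001, 1.371]
wrist_force: [4.6, -2.0, -11.5]
finger_gap: 11.0
finger_force: 40.0
```

```bash
python3 look.py a2
```

```text
tcp u v z -59.7610736730879 -0.4579792288383473 125.78227089915511 [  4.63143697  -2.01694197 -11.51433529] 10.954746565746664
wrist arms 4549 u [-64.1 -31.8  -6.2] z [ 71.  108.1 143.4] slope deg -46.00288
wrist plate 2365 u [-49.7 -24.2  -5.1] z [ 68.4  94.2 112.3] slope deg 44.86338
wrist pan pts>13 3728
scene arms 350 u [-65.7 -40.5  -6.7] z [ 65.5  92.5 141.8] slope deg 49.08748
scene plate 324 u [-51.8 -35.1  -6.4] z [ 66.8  83.6 111.9] slope deg 44.57405
scene pan pts>13 1308
side arms 598 u [-61.2 -33.   -6.4] z [ 68.  104.7 140.5] slope deg -51.720833
side plate 305 u [-47.6 -24.   -5.3] z [ 66.3  90.8 110. ] slope deg 45.348106
side pan pts>13 1021
```

The three cameras put the plate at 45° ± 0.5°, the bar is held, and all balls are in the pan.

```bash
python3 -c "
from cell import manip
print(manip.sign_off())"
```

```text
the job is handed in; nothing more can be done
None
```

All five balls went through the feeder into the catch pan, the empty trough stands upright at its original spot, and the gripper is still holding the flap at about 45°; handed in at about 22 s, though after pouring, the balls' weight had already nudged the flap about 5° ajar before I lifted it.

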